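# Wedge down the sprung hook and slide the bench box open

### The arm

A 6-joint arm with a two-finger parallel gripper is mounted at the origin on a cart in front of the work surface, level with it; the furniture and walls round the work are solid. World frame = base frame: x ahead of the robot, y to its left, z up, the work surface at z = 0. Lengths are in m, angles in rad, forces in N, time in s.
With the tool pointing down it reaches from about 0.35 to 0.975 m from the base axis. Payload 17.4 kg.
Tool frame: the origin (TCP) lies midway between the tips of the shut fingers; the grasp point (between the pads) lies 19 mm behind it (grip_depth is the distance from the TCP to the grasp point, in m); x points along the fingers, y is the direction in which the jaws open and shut, and the axes are right-handed (so a half turn about x gives the same grasp; the last joint's range is limited). The gripper opens to 85 mm and grips with 20 to 120 N. Pads are 22 mm wide; open, the fingers measure 114 mm over their backs; the gripper's body (76 mm by 85 mm) begins 54 mm behind the grasp point. The pads swing forward as they close: fully open they stand 13 mm farther back than shut.
Start: joints at [-0.038, 0.116, 1.442, -0, 1.584, -0.038], TCP at [0.675, -0, 0.231] pointing down, gripper open.
Joint ranges: [-2.83, 2.83], [-0.83, 2.19], [0.07, 2.5], [-1.14, 4.28], [0.01, 3], [-2.97, 2.97]. Speed limits (rad/s): [1.89, 1.89, 2.22, 3.14, 3.14, 3.14].

### API

Orientations are given as a unit quaternion [w, x, y, z].
In Python, from rig import * gives the robot as it stands.
- The arm moves only by the tool play_rows, never from a script. Its argument "deltas" is a list that holds one entry, the list of rows, each a list of 7 numbers: the shift along the tool's x, y, z each as a share of 15 cm, from -1 to 1, then the turn, a rotation vector about the tool's x, y, z each as a share of 180 degrees, from -1 to 1, then the opening, from -1 (shut) to 1 (fully open). In form: [[[dx, dy, dz, ax, ay, az, gripper], ...]]. A call has 1 to 8 rows; each row is the pose to reach, as a shift and turn from the pose commanded when the call began, along the tool's axes at that moment, turning the shorter way round; what a row does not reach only later rows make up. A row lasts 1/10 s, in which the tool goes at most 50 mm and 8.59 degrees, less where a joint would pass 70% of its speed; a pose out of reach is approached as far as the arm can. A call with a number of a shift or a turn outside -1 to 1 is refused whole. A call with a gripper value outside its range is refused whole. The fingers move at their own pace and stop on an object; "grip_force" is the grip in N (left out, the last holds). Time passes only in rows, so rows that repeat a pose let the fingers close. It gives the time, the measured TCP pose, the force and the opening at its end, in the units of the state.
- read_state(): the state, without advancing time (a new reading comes with each control period).
- get_image(name): name is "scene" or "side" or "wrist"; returns a dict with "color" (400x640x3 uint8, red, green, blue), "fx", "fy", "cx", "cy" (pixels), "R" (3x3) and "t" (3): a world point X has camera coordinates R X + t. Camera axes: x right, y down, z forward; pixel columns grow to the right and rows downward; lengths in m; the calibration is good to about 2 mm. The wrist camera is an equidistant fisheye: a pixel r from the principal point sees the ray r / f radians off the axis. A picture is of the moment at which its call begins. There is no depth.
- hand_in(): hands the job in, once; it reports no verdict.
Trained networks look in a picture, given as the dict that the camera call returned (one of the last four; its "shot" number tells which), for a name from the list of things; names that differ only in an ending like _2 or _b are one class to them, and where a whole thing is asked for, a point or a joint stands for the part that bears it (a point fixed in the world has none). Each returns a list of dicts, best first, with "p" (0 to 1); they miss things now and then, are a little off and sometimes report something else, mostly with a low value. They report only what shows in the picture. A call takes as long as a camera call.
- find_in(picture, thing): "box" ([left, top, right, bottom] in pixels, round what is visible of it).
- masks_of(picture, thing): "pixels" (400x640 bool, what is visible of it) and "box" ([left, top, right, bottom] in pixels, round what is visible of it).
- landmark_of(picture, thing): "uv" ([column, row] in pixels: a listed point, or the origin of a listed thing).
The state is a dict: "clock": time; "qpos": joint angles; "joint_velocities": joint speeds; "joint_efforts": joint torques, N m; "eef_pos": TCP position; "eef_rot": TCP orientation; "ft_force": force on the tool from outside, world axes, zero at the start; "wrist_torque": the same for the moment, N m; "gripper_width": opening from 0.0 (shut) to 1.0 (fully open).
Only numpy, scipy, OpenCV 4.12 (cv2) and the standard library are available. Lean on these libraries where they do the work, as an engineer would, in place of code of your own. Each camera call takes 0.05 s, during which the arm holds its last target. There are 200 camera calls.

### The job

Open the blue bench box, whose sliding door is held by a sprung hook: draw the wooden wedge out of its green sleeve by the nose, lay it on the bench, let go, and take it again by its thick end with the red band. Push it nose first, flat side up, through the narrow gap under the dark bridge on the box so that it presses the red hook down, and leave it wedged there on its own while the door is still shut. Then slide the door fully open by its black handle, with the wedge still in place, and leave the mug, sanding block and chisel where they are.

Things in the scene. Friction and masses are not known exactly. Their poses are not given: they have to be found in the camera images.
- wedge_centre (a point): Light wooden wedge, loose, 150 mm long, 30 wide, 20 thick, 70 g: its centre, 10 mm above its flat underside. x points along it to the nose, z up. At the thick end (butt, -x) is a red band 9 to 21 mm from the end. At the start it lies with the butt end in the sleeve and 62 mm of the nose end showing.
- wedge_nose (a point): Middle of the wedge's nose edge, 75 mm from wedge_centre along x and 6 mm above it. The wedge's top is flat all along; its underside rises by 12 mm over the last 40 mm, so that the nose is only 8 mm thick, at the top. Full thickness (20 mm) from 40 mm behind the nose.
- sleeve_mouth (a point): Green steel sleeve fixed to the bench, 95 mm long, 45 wide, 33 high, closed at the back, with foot flanges (80 wide, 4 thick); inside 37 wide, 25 high, over a 4 mm floor on which the wedge lies. The point is the centre of its open mouth, 16.5 mm above the bench; x points out of the sleeve, the way the wedge is drawn (level, some 90 mm until it is clear).
- bench_box: Blue box fixed to the bench, 150 mm along x, 360 along y (from -190 to +170), grey deck 70 mm above the bench. Origin: centre of the 150 mm depth, on the bench. x away from the front, y left, z up. The bridge with the gap is at its front right; the sliding door on top uncovers a well with a tape measure.
- gap_mouth (a point): Centre of the front opening of the gap under the dark bridge, flush with the box's front, 81.5 mm above the bench. Axes as bench_box; x leads into the gap. The gap is 38 mm wide, 23 high (floor is the deck, 11.5 below the point), 50 long; the bridge is 48 wide, its top 16.5 above the point. A stop stands 83 mm behind the mouth. The wedge's butt end stays out in front.
- hook (a joint): Sprung hook, rad: 0 up (locked), 0.26 fully down. A lever hinged 60 mm right of the gap's centre line. Its round red pad stands 12 mm above the deck in the gap, 22 mm behind the mouth; pressing it takes 4 to 7 N. It springs up when let go. Below about 0.1 it holds the door; the wedge with its nose 65 to 80 mm past the mouth holds it at 0.15 to 0.2.
- hook_tip (a point): Top of the hook's red tooth, which stands up through an eye in the right edge of the door when locked, 55 mm left of the gap's centre line, 81 mm above the bench; it sinks some 20 mm when the pad is pressed flush with the deck.
- door (a joint): Aluminium sliding door on the box, m: 0 shut, 0.095 fully open. It slides level to the left (+y of bench_box) and stays where it is left; friction about 2 N. Locked, it moves some 3 mm at most.
- door_grip (a point): On the door's upright black handle, a rib 60 mm along x, 14 along y (axes as bench_box), standing 30 mm above the door. The point is its middle, 13 mm below its top, 93 mm above the bench; it moves with the door. The bridge's near side is 121 mm to its right when the door is shut.
- tea_mug_centre (a point): White mug, 78 mm across, 97 high, handle to -y, loose; middle of the height. A bystander.
- sanding_block_centre (a point): Cork sanding block, 66 x 110 x 29 mm, loose; its centre. A bystander.
- chisel_centre (a point): Chisel with amber handle, 215 mm long along y, loose; its centre. A bystander. The dark steel sheet under the right part of the work (y below -0.315) is 2 mm thick.

How it is judged:
By the outcome, as a careful person would: the job done as asked, in the order asked, and still so for the second after the job is handed in, with the robot touching nothing.
It also fails if it takes over 69 s, if anything falls off the work surface, if the arm or the gripper's body presses on something with over 40 N, if the wrist force passes 120 N, or if a joint passes its speed limit or range.

## Working session

There is one attempt and no reset: what is moved stays moved. The work goes in short steps, Python scripts to look and compute and a tool call to move; the robot and the scene stay as the last step left them, time stands still between calls to the robot, and variables do not carry over. Pictures are saved under pics/ and viewed, about 8 in all and at most 12, crops included, and the job is handed in when it is done.

Besides the shell and the picture viewer there is one more tool, called after "Request:" as name(argument=value, ...), one argument or row to a line, values as JSON. play_rows: Moves the arm, as the interface text tells. Shift numbers are shares of 15 cm and turn numbers shares of 180 degrees, none past 1 either way. Its arguments: {"type":"object","properties":{"deltas":{"type":"array","items":{"type":"array","items":{"type":"array","items":{"type":"number"}}}},"grip_force":{"type":"number"}},"required":["deltas"]}

```bash
ls; mkdir -p pics; cat > h.py <<'E'
from rig import *
import numpy as np, cv2
from scipy.spatial.transform import Rotation as Ro
from scipy.optimize import least_squares
def ray(p,uv):
    R=np.array(p["R"]);t=np.array(p["t"])
    if p.get("name")=="wrist":
        d=np.array([uv[0]-p["cx"],uv[1]-p["cy"]]);r=np.hypot(*d);th=r/p["fx"]
        c=np.array([*(d/max(r,1e-9)*np.sin(th)),np.cos(th)])
    else: c=np.array([(uv[0]-p["cx"])/p["fx"],(uv[1]-p["cy"])/p["fy"],1]);c/=np.linalg.norm(c)
    return -R.T@t, R.T@c
def at_z(p,uv,z):
    o,d=ray(p,uv);return o+d*(z-o[2])/d[2]
def tri(rs):
    A=np.zeros((3,3));b=np.zeros(3)
    for o,d in rs:
        M=np.eye(3)-np.outer(d,d);A+=M;b+=M@o
    X=np.linalg.solve(A,b)
    return X,[float(np.linalg.norm((np.eye(3)-np.outer(d,d))@(X-o)))*1000 for o,d in rs]
def shot(n):
    p=get_image(n);p["name"]=n;return p
def save(p,f,crop=None,s=1):
    im=p["color"][:,:,::-1]
    if crop: im=im[crop[1]:crop[3],crop[0]:crop[2]]
    cv2.imwrite("pics/"+f,cv2.resize(im,None,fx=s,fy=s,interpolation=cv2.INTER_CUBIC))
E
cat > a.py <<'E'
from h import *
np.set_printoptions(precision=4,suppress=True)
P={n:shot(n) for n in("scene","side","wrist")}
top=np.vstack([P["scene"]["color"],P["side"]["color"]])[:,:,::-1]
cv2.imwrite("pics/a.png",cv2.resize(top,(480*1,600)));save(P["scene"],"scene0.png",s=1.25);save(P["side"],"side0.png",s=1.25);save(P["wrist"],"wrist0.png",s=1.25)
for n in["wedge_centre","wedge_nose","sleeve_mouth","bench_box","gap_mouth","hook_tip","door_grip","tea_mug_centre","sanding_block_centre","chisel_centre"]:
    rs=[]
    for k,p in P.items():
        L=landmark_of(p,n)
        if L: print(n,k,np.round(L[0]["uv"],1),round(L[0]["p"],2));rs.append(ray(p,L[0]["uv"])) if L[0]["p"]>.3 else 0
    if len(rs)>1: print("   ",*tri(rs))
for k,p in P.items(): print(k,-np.array(p["R"]).T@p["t"],p["fx"])
print(read_state())
E
python3 a.py
```

```text
pics
wedge_centre scene [322.7 251.2] 0.76
wedge_centre side [297.7 257.1] 0.4
wedge_centre wrist [193.2 363.2] 0.55
    [ 0.4372 -0.3517  0.0167] [4.661156640912094, 4.923821308478884, 5.016166695745484]
wedge_nose scene [296.9 244.2] 0.58
wedge_nose side [296.7 257.4] 0.7
wedge_nose wrist [173.4 334.3] 0.77
    [ 0.4173 -0.295   0.0002] [26.45500908776238, 37.90402887233782, 14.190982163877061]
sleeve_mouth scene [319.7 254.2] 0.94
sleeve_mouth side [295.2 253.9] 0.68
sleeve_mouth wrist [190.8 361.9] 0.59
    [ 0.4306 -0.347   0.0164] [3.715071500296553, 3.0800576639456736, 1.8733579069165756]
bench_box scene [310.6 194.8] 0.91
bench_box side [339.7 200.7] 0.65
bench_box wrist [300.7 179.2] 0.75
    [ 0.6372 -0.0214 -0.0059] [10.806985727998375, 13.122887121404458, 4.875395303877461]
gap_mouth scene [309.6 190. ] 0.87
gap_mouth side [324.7 198.1] 0.77
gap_mouth wrist [226.9 291.1] 0.8
    [ 0.5559 -0.1327  0.0816] [4.544221613968594, 4.338842687162564, 1.6183809640779385]
hook_tip scene [307.6 183. ] 0.56
hook_tip wrist [240.7 251.7] 0.59
    [ 0.5847 -0.0785  0.0834] [3.9178089494
[... 692 characters left out ...]

    [ 0.6228 -0.4276  0.0227] [1.210929895339835, 1.2109298953397645]
scene [-0.1146 -1.0772  0.6099] 411.6542581851411
side [ 0.3582 -1.4016  0.9744] 447.8269137067452
wrist [0.6754 0.0759 0.3733] 309.70691628693146
{'clock': 1.65, 'qpos': array([-0.0378,  0.116 ,  1.4416,  0.    ,  1.584 , -0.0378]), 'joint_velocities': array([-0.0006, -0.0009, -0.0015, -0.0002,  0.0003,  0.0009]), 'joint_efforts': array([  0.0005, -73.1733, -63.2635,  -0.    ,   0.0008,   0.    ]), 'eef_pos': array([ 0.675 , -0.    ,  0.2313]), 'eef_rot': array([ 0.5,  0.5,  0.5, -0.5]), 'ft_force': array([ 0.1461, -0.6173,  0.9041]), 'wrist_torque': array([ 0.0444, -0.0715,  0.009 ]), 'gripper_width': 1.003529724207693}
```

View images.

View pics/scene0.png

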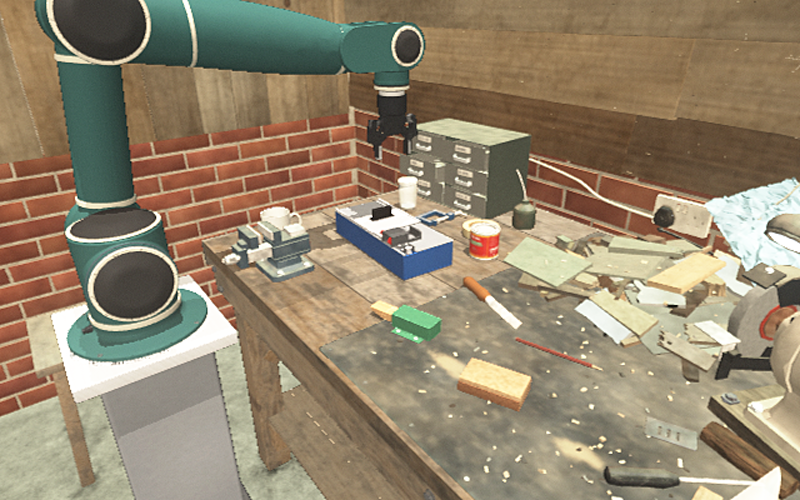

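View pics/wrist0.png

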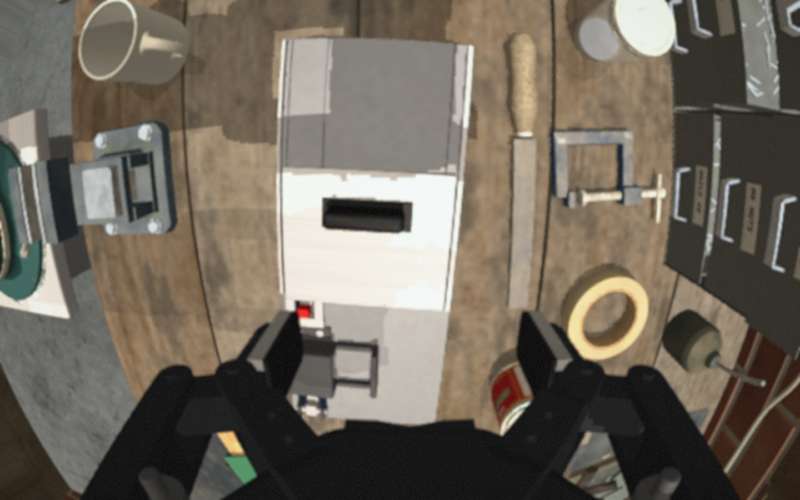

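Request:
play_rows(
  deltas=[
    [[0, -0.77, 1, 0, 0, 0, 1], [0, -0.77, 1, 0, 0, 0, 1], [0, -0.77, 1, 0, 0, 0, 1], [0, -0.77, 1, 0, 0, 0, 1], [0, -0.77, 1, 0, 0, 0, 1], [0, -0.77, 1, 0, 0, 0, 1]],
  ],
)

```text
clock: 2.25
eef_pos: [0.5593, -0.1506, 0.2317]
eef_rot: [0.5, 0.501, 0.499, -0.5]
ft_force: [0.8, 0.1, 0.0]
gripper_width: 0.996
```

```bash
cat > m.py <<'E'
from h import *
import sys,pickle
np.set_printoptions(precision=4,suppress=True)
def meas(tag,names,z):
    s=read_state();print(s["clock"],s["eef_pos"],s["eef_rot"])
    p=shot("wrist");save(p,tag+".png",s=1.25);pickle.dump(p,open(tag+".pkl","wb"))
    for n in names:
        L=landmark_of(p,n)
        if L: print(n,np.round(L[0]["uv"],1),round(L[0]["p"],2),at_z(p,L[0]["uv"],z[n]))
    return p
Z=dict(wedge_centre=.014,wedge_nose=.020,sleeve_mouth=.0165,bench_box=0,gap_mouth=.0815,hook_tip=.081,door_grip=.093)
if __name__=="__main__": meas(sys.argv[1],sys.argv[2:],Z)
E
python3 m.py w1 gap_mouth hook_tip door_grip bench_box
```

```text
2.25 [ 0.5593 -0.1506  0.2317] [ 0.4998  0.5006  0.4994 -0.5002]
gap_mouth [324.2 160.4] 0.95 [ 0.5569 -0.1291  0.0815]
hook_tip [350.7 105.8] 0.7 [ 0.5819 -0.0767  0.081 ]
door_grip [416.4  17.5] 0.97 [0.642  0.0101 0.093 ]
bench_box [390.5  60. ] 0.64 [ 0.6359 -0.0196  0.    ]
```

Request:
play_rows(
  deltas=[
    [[0, -0.93, 1, 0, 0, 0, 1], [0, -0.93, 1, 0, 0, 0, 1], [0, -0.93, 1, 0, 0, 0, 1], [0, -0.93, 1, 0, 0, 0, 1], [0, -0.93, 1, 0, 0, 0, 1], [0, -0.93, 1, 0, 0, 0, 1]],
  ],
)

```text
clock: 3.1
eef_pos: [0.4198, -0.3005, 0.2314]
eef_rot: [0.5, 0.5, 0.5, -0.5]
ft_force: [-0.3, 0.4, -0.2]
gripper_width: 0.999
```

```bash
python3 m.py w2 wedge_centre wedge_nose sleeve_mouth gap_mouth hook_tip
```

```text
3.1 [ 0.4198 -0.3005  0.2314] [ 0.4996  0.5005  0.4995 -0.5004]
wedge_centre [474.8 254.4] 0.63 [ 0.6303 -0.4231  0.014 ]
wedge_nose [325.8 147.2] 0.95 [ 0.4186 -0.2749  0.02  ]
sleeve_mouth [338. 200.] 0.95 [ 0.4331 -0.3398  0.0165]
gap_mouth [464.3  18.4] 0.78 [ 0.5567 -0.1304  0.0815]
```

View pics/w2.png

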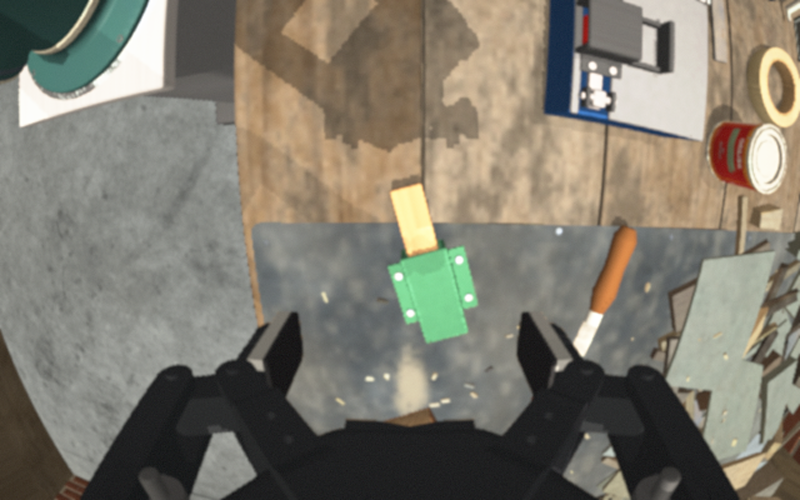

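View pics/w1.png

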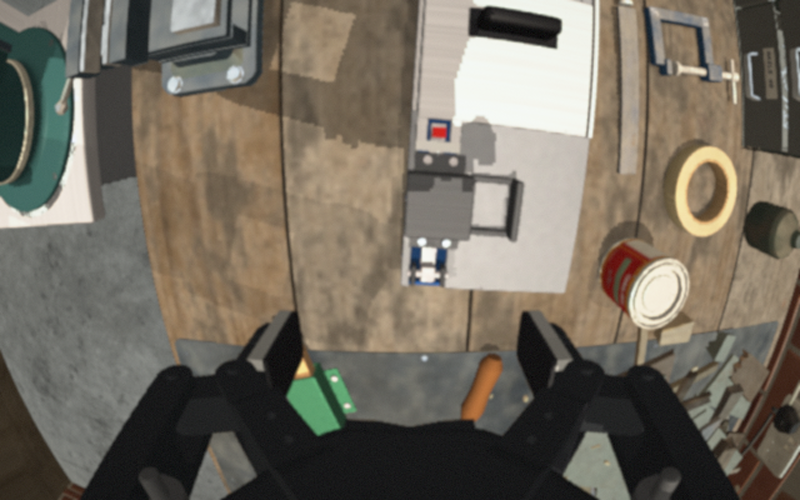

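```bash
cat > c.py <<'E'
from h import *
import pickle
np.set_printoptions(precision=4,suppress=True)
p=pickle.load(open("w1.pkl","rb"));q=pickle.load(open("w2.pkl","rb"))
for nm,u,z in[("deckFR",(403,286),.07),("deckBR",(566,293),.07),("brFL",(407,174),.098),("brBL",(474,180),.098),("brBR",(472,241),.098),("brFR",(405,236),.098)]:
    print(nm,at_z(p,np.array(u)/1.25,z))
c=q["color"].astype(int)
hsv=cv2.cvtColor(q["color"],cv2.COLOR_RGB2HSV)
for nm,lo,hi,z,box in[("wedge",(8,90,150),(25,255,255),.024,(300,135,360,205)),("sleeve",(55,90,60),(85,255,255),.033,(300,180,390,280))]:
    m=cv2.inRange(hsv,lo,hi);mm=np.zeros_like(m);x0,y0,x1,y1=box;mm[y0:y1,x0:x1]=m[y0:y1,x0:x1]
    cs=max(cv2.findContours(mm,cv2.RETR_EXTERNAL,cv2.CHAIN_APPROX_NONE)[0],key=cv2.contourArea)[:,0]
    W=np.array([at_z(q,u,z)[:2] for u in cs.astype(float)])*1000
    r=cv2.minAreaRect(W.astype(np.float32));print(nm,len(cs),r,cv2.boxPoints(r))
E
python3 c.py
cat >> c.py <<'E'
a=p["color"][70:250,300:480,::-1];b=q["color"][120:290,290:400,::-1]
a=cv2.resize(a,(540,540),interpolation=cv2.INTER_CUBIC);b=cv2.resize(b,(0,0),fx=2.3,fy=540/170)
cv2.imwrite("pics/c1.png",np.hstack([a,b]))
E
python3 c.py>/dev/null
```

```text
deckFR [ 0.5544 -0.205   0.07  ]
deckBR [ 0.7029 -0.2146  0.07  ]
brFL [ 0.5584 -0.1067  0.098 ]
brBL [ 0.6068 -0.1107  0.098 ]
brBR [ 0.607  -0.1567  0.098 ]
brFR [ 0.5567 -0.1528  0.098 ]
wedge 151 ((424.49334716796875, -307.65374755859375), (32.332462310791016, 66.90078735351562), 15.369766235351562) [[ 400.0394 -279.6845]
 [ 417.7712 -344.1926]
 [ 448.9473 -335.623 ]
 [ 431.2155 -271.1149]]
sleeve 315 ((445.6778564453125, -378.724609375), (72.25794982910156, 100.53819274902344), 15.634084701538086) [[ 397.3384 -340.0518]
 [ 424.4327 -436.8704]
 [ 494.0173 -417.3974]
 [ 466.923  -320.5788]]
```

View pics/c1.png

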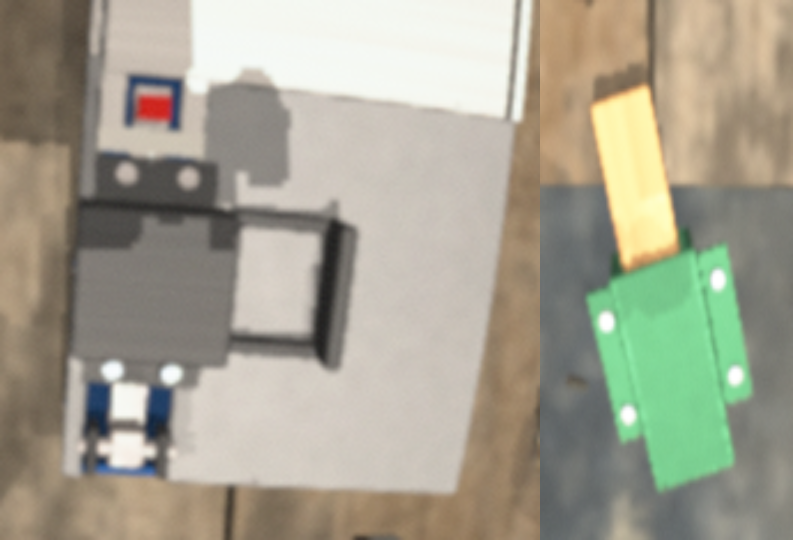

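```bash
cat > d.py <<'E'
from h import *
import pickle
np.set_printoptions(precision=4,suppress=True)
p=pickle.load(open("w1.pkl","rb"))
f=lambda u,z:at_z(p,(300+u[0]/3,70+u[1]/3),z)[:2]
def yaw(a,b,nm):
    v=b-a;print(nm,a,b,np.hypot(*v).round(4),np.degrees(np.arctan2(v[1],v[0])).round(2))
yaw(f((190,85),.078),f((515,122),.078),"door")
yaw(f((66,473),.07),f((455,492),.07),"deckR")
yaw(f((66,473),.07),at_z(p,(334,1),.07)[:2],"front")
yaw(f((80,203),.098),f((238,212),.098),"brL");yaw(f((70,355),.098),f((228,367),.098),"brR")
yaw(f((70,355),.098),f((80,203),.098),"brF");yaw(f((228,367),.098),f((238,212),.098),"brB")
print("cam axis",np.array(p["R"]))
E
python3 d.py
```

```text
door [ 0.5941 -0.0694] [ 0.7068 -0.0755] 0.1129 -3.11
deckR [ 0.554  -0.2037] [ 0.7014 -0.2141] 0.1477 -4.04
front [ 0.554  -0.2037] [0.5667 0.0299] 0.234 86.88
brL [ 0.5593 -0.1053] [ 0.6068 -0.1076] 0.0476 -2.84
brR [ 0.5561 -0.1523] [ 0.6055 -0.1563] 0.0495 -4.6
brF [ 0.5561 -0.1523] [ 0.5593 -0.1053] 0.0471 86.07
brB [ 0.6055 -0.1563] [ 0.6068 -0.1076] 0.0487 88.37
cam axis [[ 1.     -0.0024  0.0013]
 [-0.0026 -0.9556  0.2946]
 [ 0.0005 -0.2946 -0.9556]]
```

Request:
play_rows(
  deltas=[
    [[0.33, 0.03, 0.024, -0.04, 0, 0, 0.7], [0.66, 0.03, 0.024, -0.08, 0, 0, 0.7], [1, 0.03, 0.024, -0.08, 0, 0, 0.7], [1, 0.03, 0.024, -0.08, 0, 0, 0.7], [1, 0.03, 0.024, -0.08, 0, 0, 0.7]],
  ],
)

```text
clock: 3.9
eef_pos: [0.4249, -0.3033, 0.0822]
eef_rot: [0.558, 0.433, 0.559, -0.433]
ft_force: [0.4, 0.2, 1.3]
gripper_width: 0.846
```

```bash
python3 m.py w3 wedge_nose sleeve_mouth
```

```text
3.9 [ 0.4249 -0.3033  0.0822] [ 0.5584  0.4334  0.5591 -0.4333]
wedge_nose [324.7 177.5] 0.82 [ 0.4173 -0.2786  0.02  ]
sleeve_mouth [322.9 257.8] 0.86 [ 0.4315 -0.3404  0.0165]
```

View pics/w3.png

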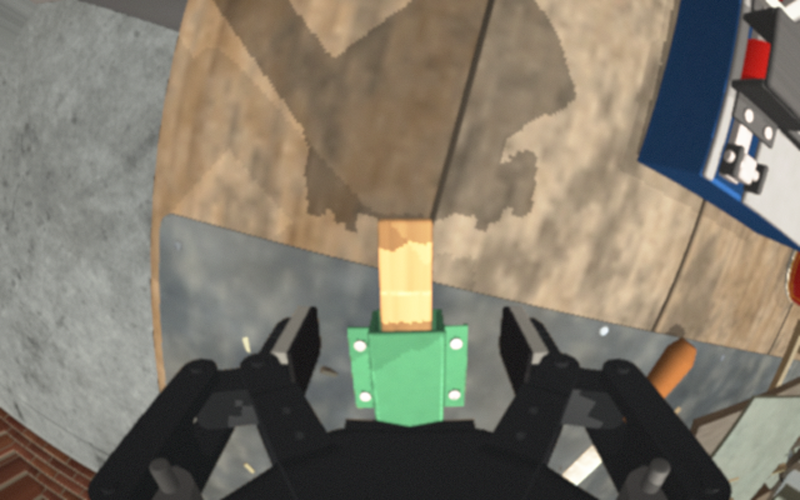

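Request:
play_rows(
  deltas=[
    [[0.25, -0.01, 0, 0, 0, 0, 0.7], [0.5, -0.01, 0, 0, 0, 0, 0.7], [0.5, -0.01, 0, 0, 0, 0, 0.7], [0.5, -0.01, 0, 0, 0, 0, -1], [0.5, -0.01, 0, 0, 0, 0, -1], [0.5, -0.01, 0, 0, 0, 0, -1], [0.5, -0.01, 0, 0, 0, 0, -1]],
  ],
  grip_force=50,
)

```text
clock: 4.75
eef_pos: [0.424, -0.3046, 0.0084]
eef_rot: [0.56, 0.433, 0.558, -0.433]
ft_force: [-2.0, 1.6, 10.5]
gripper_width: 0.338
```

Request:
play_rows(
  deltas=[
    [[-0.018, 0, 0, 0, 0, 0, -1], [-0.018, 0, -0.12, 0, 0, 0, -1], [-0.018, 0, -0.3, 0, 0, 0, -1], [-0.018, 0, -0.5, 0, 0, 0, -1], [-0.018, 0, -0.7, 0, 0, 0, -1], [-0.018, 0, -0.7, 0, 0, 0, -1]],
  ],
)

```text
clock: 5.35
eef_pos: [0.3963, -0.2001, 0.0094]
eef_rot: [0.559, 0.433, 0.559, -0.433]
ft_force: [-0.5, -0.3, -0.8]
gripper_width: 0.338
```

```bash
python3 m.py w4 wedge_nose wedge_centre sleeve_mouth gap_mouth hook_tip
```

```text
5.35 [ 0.3963 -0.2001  0.0094] [ 0.5591  0.4331  0.559  -0.4328]
wedge_nose [328.8 211.9] 0.6 [ 0.3907 -0.1731  0.02  ]
wedge_centre [323.3 327.1] 0.55 [ 0.4061 -0.2449  0.014 ]
sleeve_mouth [325.  324.5] 0.29 [ 0.406  -0.2406  0.0165]
```

View pics/w4.png

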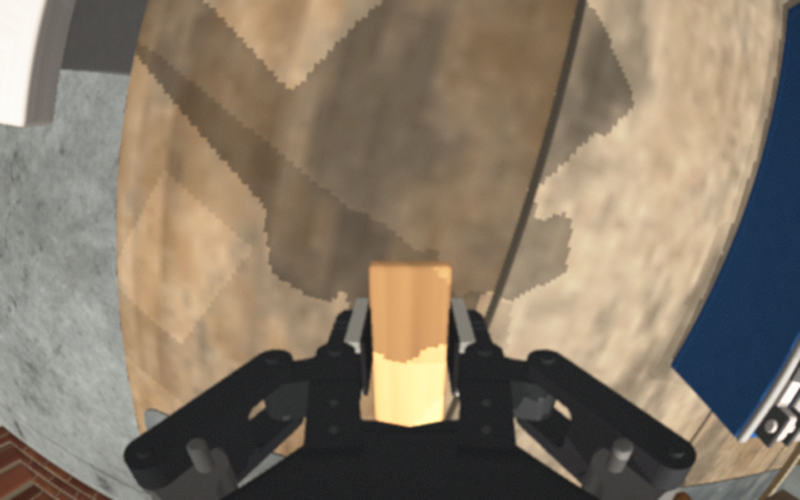

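Request:
play_rows(
  deltas=[
    [[-0.25, 0.0, 0, 0, 0, 0, -1], [-0.45, 0.1, 0.02, 0.045, 0, 0, -1], [-0.45, 0.2, 0.04, 0.09, 0, 0, -1], [-0.45, 0.3, 0.06, 0.135, 0, 0, -1], [-0.45, 0.4, 0.077, 0.18, 0, 0, -1], [-0.45, 0.5, 0.077, 0.225, 0, 0, -1], [-0.45, 0.57, 0.077, 0.27, 0, 0, -1], [-0.45, 0.57, 0.077, 0.315, 0, 0, -1]],
  ],
)

```text
clock: 6.45
eef_pos: [0.4836, -0.1925, 0.0762]
eef_rot: [-0.284, -0.647, -0.284, 0.648]
ft_force: [-1.1, 0.2, -0.9]
gripper_width: 0.337
```

Request:
play_rows(
  deltas=[
    [[0, 0, 0, 0.045, 0, 0, -1], [0, 0, 0, 0.09, 0, 0, -1], [0, 0, 0, 0.135, 0, 0, -1], [0, 0, 0, 0.18, 0, 0, -1], [0, 0, 0, 0.225, 0, 0, -1], [0, 0, 0, 0.27, 0, 0, -1], [0, 0, 0, 0.283, 0, 0, -1], [0, 0, 0, 0.283, 0, 0, -1]],
  ],
)

```text
clock: 7.25
eef_pos: [0.4827, -0.1927, 0.0763]
eef_rot: [0.02, -0.707, 0.02, 0.707]
ft_force: [-0.2, 0.8, -0.2]
gripper_width: 0.335
```

```bash
cat > s.py <<'E'
from h import *
np.set_printoptions(precision=4,suppress=True)
s=read_state();R=Ro.from_quat(np.roll(s["eef_rot"],-1)).as_matrix()
h=-R[:,2];print(s["clock"],s["eef_pos"],"head",np.degrees(np.arctan2(h[1],h[0])),"toolx",R[:,0],"q",s["qpos"],"w",s["gripper_width"],s["ft_force"])
E
python3 s.py
```

```text
7.25 [ 0.4827 -0.1927  0.0763] head -3.3114028527381794 toolx [-0.0004  0.0001 -1.    ] q [-0.429  -0.1392  1.9506 -0.      1.3307  1.1996] w 0.33523170428483273 [-0.2211  0.7604 -0.2153]
```

Request:
play_rows(
  deltas=[
    [[0.2, 0, 0, 0, 0, 0, -1], [0.38, 0, 0, 0, 0, 0, -1], [0.44, 0, 0, 0, 0, 0, -1], [0.46, 0, 0, 0, 0, 0, -1], [0.47, 0, 0, 0, 0, 0, -1], [0.47, 0, 0, 0, 0, 0, -1]],
  ],
)

```text
clock: 7.85
eef_pos: [0.4832, -0.1925, 0.007]
eef_rot: [-0.02, 0.707, -0.02, -0.706]
ft_force: [1.2, -0.6, -1.0]
gripper_width: 0.335
```

Request:
play_rows(
  deltas=[
    [[0.01, 0, 0, 0, 0, 0, -1], [0.02, 0, 0, 0, 0, 0, -1], [0.02, 0, 0, 0, 0, 0, -1]],
  ],
)

```text
clock: 8.15
eef_pos: [0.4834, -0.1925, 0.0048]
eef_rot: [-0.02, 0.707, -0.02, -0.706]
ft_force: [-3.4, 2.0, 14.8]
gripper_width: 0.337
```

Contact with the bench; release, lift, and move back to the butt.

Request:
play_rows(
  deltas=[
    [[-0.01, 0, 0, 0, 0, 0, 0.6], [-0.01, 0, 0, 0, 0, 0, 0.7], [-0.02, 0, 0, 0, 0, 0, 0.7], [-0.2, 0, 0, 0, 0, 0, 0.7], [-0.4, 0, 0, 0, 0, 0, 0.7], [-0.4, 0, 0.3, 0, 0, 0, 0.7], [-0.4, 0, 0.6, 0, 0, 0, 0.7], [-0.4, 0, 0.71, 0, 0, 0, 0.7]],
  ],
)

```text
clock: 8.95
eef_pos: [0.3737, -0.1857, 0.0626]
eef_rot: [0.02, -0.707, 0.02, 0.707]
ft_force: [0.3, -0.4, -0.6]
gripper_width: 0.853
```

```bash
cat > e.py <<'E'
from m import *
p=meas("w5",["wedge_nose","wedge_centre","gap_mouth"],{**Z,"wedge_centre":.01,"wedge_nose":.016})
E
python3 e.py; python3 s.py
```

```text
8.95 [ 0.3737 -0.1857  0.0626] [ 0.0201 -0.7066  0.0201  0.707 ]
wedge_nose [330.1   3.3] 0.83 [ 0.5126 -0.1946  0.016 ]
wedge_centre [326.3 123.3] 0.73 [ 0.4369 -0.1879  0.01  ]
9.15 [ 0.3766 -0.1864  0.0634] head -3.2669438651332117 toolx [ 0.001  -0.0005 -1.    ] q [-0.5203 -0.3779  2.1635  0.0001  1.3548  1.1075] w 0.8475311669809013 [0.2115 0.9795 0.4435]
```

View pics/w5.png

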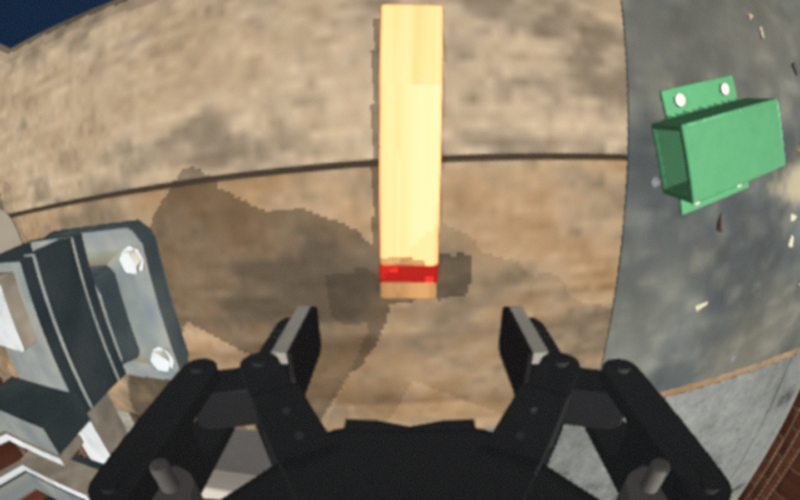

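```bash
python3 -c "
from h import *
import pickle
p=pickle.load(open('w5.pkl','rb'))
for u in [(410,273),(409,299),(411,5),(380,250),(440,250),(382,10),(441,10)]: print(u,at_z(p,np.array(u)/1.25,.02))"
```

```text
(410, 273) [ 0.37733458 -0.1855355   0.02      ]
(409, 299) [ 0.36264691 -0.18417034  0.02      ]
(411, 5) [ 0.51084581 -0.19368053  0.02      ]
(380, 250) [ 0.39058498 -0.17115022  0.02      ]
(440, 250) [ 0.38884827 -0.20133741  0.02      ]
(382, 10) [ 0.50918541 -0.1798525   0.02      ]
(441, 10) [ 0.50764158 -0.20770934  0.02      ]
```

Request:
play_rows(
  deltas=[
    [[0.2, 0, 0, 0, 0, 0, 0.7], [0.35, 0, 0, 0, 0, 0, 0.7], [0.355, 0, 0, 0, 0, 0, 0.7], [0.355, 0, 0, 0, 0, 0, -1], [0.355, 0, 0, 0, 0, 0, -1], [0.355, 0, 0, 0, 0, 0, -1], [0.355, 0, 0, 0, 0, 0, -1], [0.355, 0, 0, 0, 0, 0, -1]],
  ],
  grip_force=90,
)

```text
clock: 9.95
eef_pos: [0.3771, -0.1866, 0.0114]
eef_rot: [-0.02, 0.708, -0.02, -0.706]
ft_force: [-1.6, 1.4, 9.5]
gripper_width: 0.32
```

```bash
python3 s.py
```

```text
9.95 [ 0.3771 -0.1866  0.0114] head -3.2361666763864023 toolx [ 0.002  -0.0011 -1.    ] q [-0.5202 -0.3173  2.2096  0.      1.2471  1.1071] w 0.31993702899575693 [-1.5968  1.4107  9.4832]
```

Request:
play_rows(
  deltas=[
    [[-0.15, 0, 0, 0, 0, 0, -1], [-0.35, 0, 0, 0, 0, 0, -1], [-0.49, -0.15, -0.05, 0, 0, 0, -1], [-0.49, -0.35, -0.1, 0, 0, 0, -1], [-0.49, -0.45, -0.145, 0, 0, 0, -1], [-0.49, -0.45, -0.145, 0, 0, 0, -1], [-0.49, -0.45, -0.145, 0, 0, 0, -1]],
  ],
)

```text
clock: 10.65
eef_pos: [0.4019, -0.12, 0.0837]
eef_rot: [-0.019, 0.707, -0.02, -0.707]
ft_force: [0.7, -1.0, 0.2]
gripper_width: 0.322
```

```bash
cat > f.py <<'E'
from m import *
import sys
t=sys.argv[1]
p=meas(t,["wedge_nose","wedge_centre","gap_mouth","hook_tip"],{**Z,"wedge_centre":.083,"wedge_nose":.089})
for n in("side","scene"):
    q=shot(n);save(q,t+n+".png");pickle.dump(q,open(t+n+".pkl","wb"))
    for k in("wedge_nose","gap_mouth"):
        L=landmark_of(q,k)
        if L: print(n,k,np.round(L[0]["uv"],1),L[0]["p"],at_z(q,L[0]["uv"],{"wedge_nose":.089}.get(k,.0815)))
a=cv2.resize(p["color"][0:240,160:480],(800,600),interpolation=cv2.INTER_CUBIC)
L=landmark_of(q,"gap_mouth");u=[int(v) for v in(L[0]["uv"] if L else(309,190))]
b=cv2.resize(q["color"][u[1]-30:u[1]+30,u[0]-40:u[0]+40],(320,240),interpolation=cv2.INTER_CUBIC)
a[360:,480:]=b;cv2.imwrite("pics/"+t+"c.png",a[:,:,::-1])
E
python3 f.py w6; python3 s.py
```

```text
10.65 [ 0.4019 -0.12    0.0837] [-0.0195  0.707  -0.0198 -0.7066]
wedge_centre [324.9 135.4] 0.96 [ 0.4629 -0.1215  0.083 ]
side wedge_nose [321.8 194. ] 0.62 [ 0.544  -0.1229  0.089 ]
side gap_mouth [325.7 196.6] 0.76 [ 0.5571 -0.1293  0.0815]
scene wedge_nose [300.4 191. ] 0.61 [ 0.5275 -0.1273  0.089 ]
scene gap_mouth [308.7 190.6] 0.97 [ 0.5586 -0.1272  0.0815]
11.25 [ 0.4018 -0.1201  0.0832] head -3.2467396764198027 toolx [-0.0001  0.0001 -1.    ] q [-0.3513 -0.3974  2.1439  0.      1.3953  1.2762] w 0.3148937069814364 [ 0.0362  0.4679 -2.0525]
```

View pics/w6c.png

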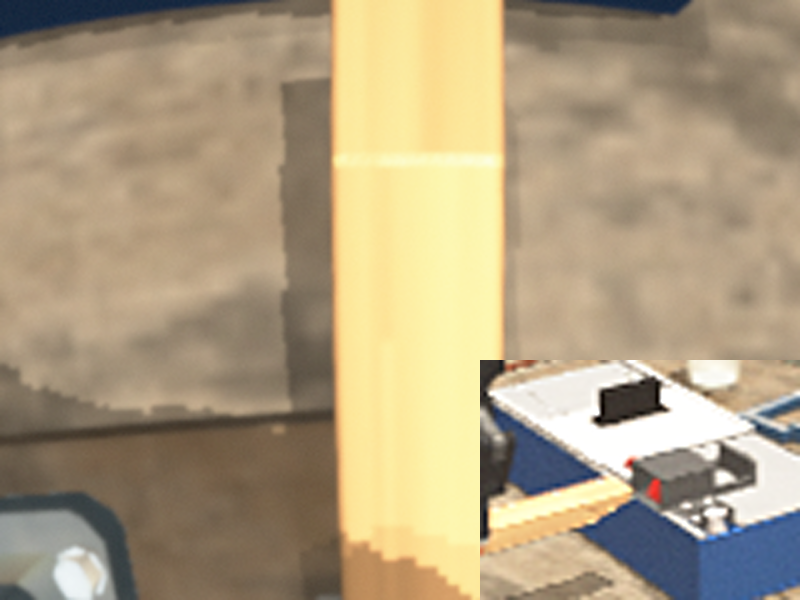

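```bash
python3 -c "
from h import *
import pickle
a=pickle.load(open('w6side.pkl','rb'));b=pickle.load(open('w6scene.pkl','rb'))
print(tri([ray(a,(321.8,194)),ray(b,(300.4,191))]),tri([ray(a,(325.7,196.6)),ray(b,(308.7,190.6))]))
def proj(p,X):
  c=np.array(p['R'])@X+p['t'];return c[0]/c[2]*p['fx']+p['cx'],c[1]/c[2]*p['fy']+p['cy']
for X in [(.5366,-.1276,.0875),(.5366,-.1276,.091),(.5575,-.129,.0815)]: print(X,proj(a,np.array(X)),proj(b,np.array(X)))
im=[cv2.resize(p['color'][int(v)-25:int(v)+25,int(u)-65:int(u)+35],(800,400 if 0 else 300),interpolation=cv2.INTER_CUBIC) for p,u,v in((a,325,196),(b,308,190))]
im=[cv2.resize(p['color'][int(v)-20:int(v)+17,int(u)-60:int(u)+40],(800,296),interpolation=cv2.INTER_CUBIC) for p,u,v in((a,325,196),(b,308,190))]
cv2.imwrite('pics/w6d.png',np.vstack(im)[:,:,::-1])
"
```

```text
(array([ 0.54748706, -0.09807585,  0.07243841]), [0.5013882689171569, 0.5013882689171205]) (array([ 0.55685351, -0.13005777,  0.08255606]), [0.4573661639629289, 0.45736616396303664])
(0.5366, -0.1276, 0.0875) (np.float64(319.8541184414006), np.float64(195.24144839734697)) (np.float64(302.92484977128754), np.float64(190.70756234478765))
(0.5366, -0.1276, 0.091) (np.float64(319.87253651021666), np.float64(194.4141857661973)) (np.float64(302.8925141661853), np.float64(189.66792132703415))
(0.5575, -0.129, 0.0815) (np.float64(325.79932758183025), np.float64(196.5396918800478)) (np.float64(308.7542686349138), np.float64(190.8713765653465))
```

View pics/w6d.png

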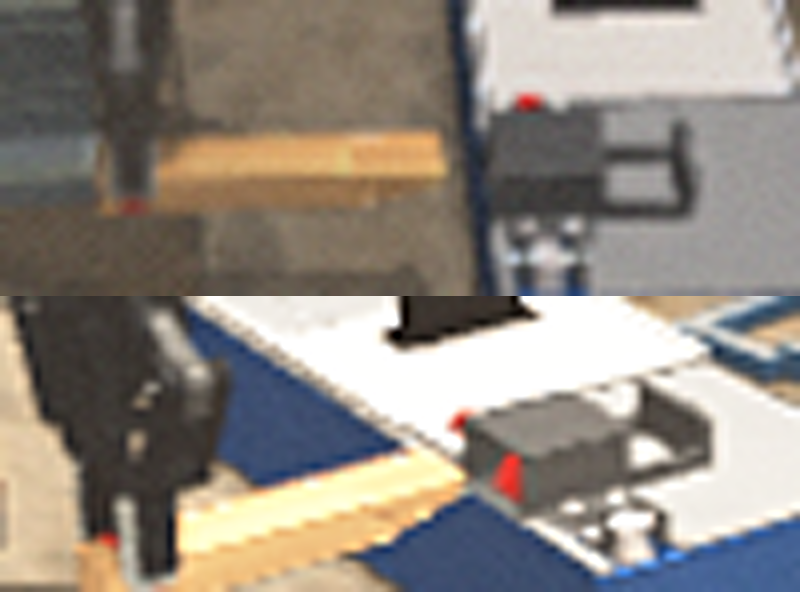

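Request:
play_rows(
  deltas=[
    [[0.003, 0, -0.06, 0, 0, 0, -1], [0.003, 0, -0.11, 0, 0, 0, -1], [0.003, 0, -0.15, 0, 0, 0, -1], [0.003, 0, -0.18, 0, 0, 0, -1], [0.003, 0, -0.2, 0, 0, 0, -1], [0.003, 0, -0.2, 0, 0, 0, -1]],
  ],
  grip_force=100,
)

```text
clock: 11.85
eef_pos: [0.432, -0.1217, 0.0827]
eef_rot: [0.02, -0.707, 0.02, 0.707]
ft_force: [0.1, -0.3, 0.6]
gripper_width: 0.312
```

Request:
play_rows(
  deltas=[
    [[0, 0, -0.05, 0, 0, 0, -1], [0, 0, -0.09, 0, 0, 0, -1], [0, 0, -0.13, 0, 0, 0, -1], [0, 0, -0.13, 0, 0, 0, -1]],
  ],
)

```text
clock: 12.25
eef_pos: [0.4521, -0.1229, 0.083]
eef_rot: [-0.02, 0.707, -0.02, -0.707]
ft_force: [1.6, 0.4, 1.4]
gripper_width: 0.313
```

Request:
play_rows(
  deltas=[
    [[0, 0, -0.04, 0, 0, 0, -1], [0, 0, -0.08, 0, 0, 0, -1], [0, 0, -0.12, 0, 0, 0, -1], [0, 0, -0.15, 0, 0, 0, -1], [0, 0, -0.15, 0, 0, 0, -1]],
  ],
)

```text
clock: 12.75
eef_pos: [0.4741, -0.1241, 0.0829]
eef_rot: [-0.02, 0.707, -0.02, -0.707]
ft_force: [-0.4, -0.7, 2.4]
gripper_width: 0.312
```

Request:
play_rows(
  deltas=[
    [[0, 0, -0.04, 0, 0, 0, -1], [0, 0, -0.08, 0, 0, 0, -1], [0, 0, -0.12, 0, 0, 0, -1], [0, 0, -0.145, 0, 0, 0, -1], [0, 0, -0.145, 0, 0, 0, -1], [0, 0, -0.145, 0, 0, 0, -1]],
  ],
)

```text
clock: 13.35
eef_pos: [0.496, -0.1254, 0.0832]
eef_rot: [-0.02, 0.707, -0.02, -0.706]
ft_force: [4.6, -0.5, 2.5]
gripper_width: 0.311
```

```bash
python3 f.py w7; python3 s.py
```

```text
13.35 [ 0.496  -0.1254  0.0832] [-0.0199  0.7075 -0.0201 -0.7062]
wedge_centre [326.1 138.3] 0.64 [ 0.5555 -0.1275  0.083 ]
gap_mouth [332.5 136.6] 0.89 [ 0.556  -0.1305  0.0815]
hook_tip [232.   92.4] 0.88 [ 0.581  -0.0842  0.081 ]
side wedge_nose [346.5 191.2] 0.45 [ 0.6332 -0.1143  0.089 ]
side gap_mouth [327.9 200.2] 0.75 [ 0.5617 -0.1517  0.0815]
scene wedge_nose [325.7 182. ] 0.69 [ 0.6307 -0.1208  0.089 ]
scene gap_mouth [306.4 191.9] 0.76 [ 0.5473 -0.1307  0.0815]
13.95 [ 0.4959 -0.1254  0.0832] head -3.24096787153918 toolx [ 0.0017 -0.0003 -1.    ] q [-0.2977 -0.1662  1.9625  0.0002  1.3436  1.3296] w 0.31019560878862373 [ 5.4341 -0.4768  2.4011]
```

Request:
play_rows(
  deltas=[
    [[0, 0, 0, 0, 0, 0, 0.3], [0, 0, 0, 0, 0, 0, 0.5], [0, 0, 0, 0, 0, 0, 0.6], [-0.1, 0, 0, 0, 0, 0, 0.6], [-0.35, 0, 0, 0, 0, 0, 0.6], [-0.65, 0, 0, 0, 0, 0, 0.6], [-0.65, 0, 0, 0, 0, 0, 0.6]],
  ],
)

```text
clock: 14.65
eef_pos: [0.4972, -0.1259, 0.1876]
eef_rot: [-0.019, 0.71, -0.021, -0.704]
ft_force: [0.1, -0.5, 0.2]
gripper_width: 0.797
```

```bash
cat > g.py <<'E'
from m import *
import sys
t=sys.argv[1]
p=meas(t,["wedge_nose","wedge_centre","gap_mouth","hook_tip","door_grip"],{**Z,"wedge_centre":.08,"wedge_nose":.086})
q=shot("scene")
a=cv2.resize(p["color"],(800,500),interpolation=cv2.INTER_CUBIC)
b=cv2.resize(q["color"][155:215,265:345],(320,240),interpolation=cv2.INTER_CUBIC)
a[260:,480:]=b;cv2.imwrite("pics/"+t+"c.png",a[:,:,::-1])
E
python3 g.py w8; python3 s.py
```

```text
14.65 [ 0.4972 -0.1259  0.1876] [-0.0192  0.7097 -0.0208 -0.7039]
wedge_nose [323.2  32.2] 0.92 [ 0.6313 -0.1297  0.086 ]
wedge_centre [327.2 124.7] 0.64 [ 0.5566 -0.1285  0.08  ]
gap_mouth [327.8 125.9] 0.66 [ 0.5557 -0.1289  0.0815]
hook_tip [267.5  98.8] 0.71 [ 0.5813 -0.0819  0.081 ]
door_grip [156.4  45.9] 0.6 [0.6397 0.0098 0.093 ]
15.0 [ 0.495  -0.1252  0.1793] head -3.2380449578343047 toolx [-0.0016  0.0005 -1.    ] q [-0.2977 -0.2287  1.856   0.      1.516   1.3296] w 0.8005912941858724 [ 0.3845 -0.8377  0.2066]
```

View pics/w8c.png

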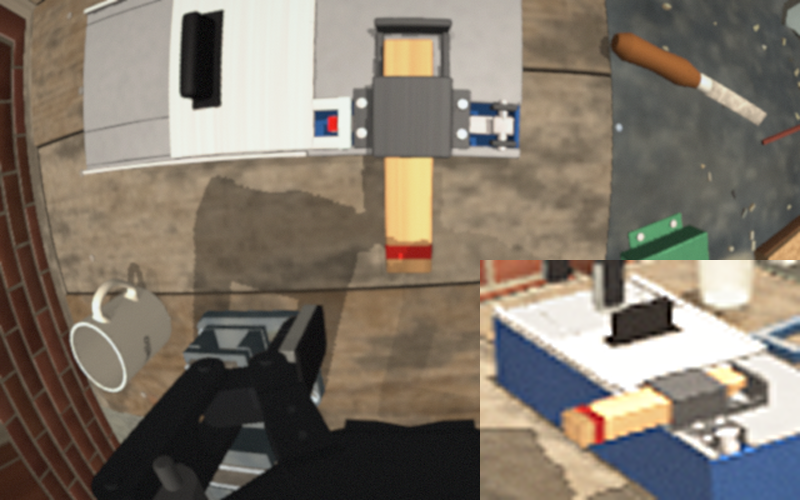

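Request:
play_rows(
  deltas=[
    [[0, -0.25, -0.24, 0, 0, 0, 0.6], [0, -0.5, -0.48, 0, 0, 0, 0.6], [0, -0.75, -0.72, 0, 0, 0, 0.6], [0, -0.958, -0.92, 0, 0, 0, 0.6], [0, -0.958, -0.92, 0, 0, 0, 0.6], [0, -0.958, -0.92, 0, 0, 0, 0.6]],
  ],
)

```text
clock: 15.6
eef_pos: [0.6413, 0.0111, 0.1788]
eef_rot: [0.019, -0.706, 0.02, 0.708]
ft_force: [-1.0, -0.2, 0.2]
gripper_width: 0.798
```

```bash
cat > k.py <<'E'
from m import *
p=meas("w9",["door_grip"],Z)
hsv=cv2.cvtColor(p["color"],cv2.COLOR_RGB2HSV)
M=masks_of(p,"door_grip")
if M: print(M[0]["p"],M[0]["box"])
E
python3 k.py; python3 s.py
```

```text
15.6 [0.6413 0.0111 0.1788] [ 0.0194 -0.706   0.0195  0.7077]
0.97 [286.0, 116.8, 448.7, 272.4]
15.75 [0.6407 0.0096 0.1802] head -3.28609060599767 toolx [-0.0003 -0.0001 -1.    ] q [-0.0248  0.0602  1.5837 -0.0001  1.4979  1.6034] w 0.8002977801886088 [ 0.5126 -0.3244 -0.7513]
```

Request:
play_rows(
  deltas=[
    [[0.25, 0, 0, 0, 0, 0, 0.6], [0.5, 0, 0, 0, 0, 0, 0.6], [0.61, 0, 0, 0, 0, 0, 0.6], [0.61, 0, 0, 0, 0, 0, 0.3], [0.61, 0, 0, 0, 0, 0, -1], [0.61, 0, 0, 0, 0, 0, -1], [0.61, 0, 0, 0, 0, 0, -1], [0.61, 0, 0, 0, 0, 0, -1]],
  ],
  grip_force=30,
)

```text
clock: 16.55
eef_pos: [0.6421, 0.0102, 0.0908]
eef_rot: [-0.02, 0.708, -0.02, -0.706]
ft_force: [-0.5, -1.0, 6.7]
gripper_width: 0.153
```

Request:
play_rows(
  deltas=[
    [[0, -0.06, 0, 0, 0, 0, -1], [0, -0.16, 0, 0, 0, 0, -1], [0, -0.28, 0, 0, 0, 0, -1], [0, -0.4, 0, 0, 0, 0, -1], [0, -0.5, 0, 0, 0, 0, -1], [0, -0.58, 0, 0, 0, 0, -1], [0, -0.62, 0, 0, 0, 0, -1], [0, -0.63, 0, 0, 0, 0, -1]],
  ],
)

```text
clock: 17.35
eef_pos: [0.6482, 0.1041, 0.0908]
eef_rot: [-0.019, 0.708, -0.021, -0.705]
ft_force: [5.8, -19.1, 7.5]
gripper_width: 0.156
```

Request:
play_rows(
  deltas=[
    [[0, -0.01, 0, 0, 0, 0, -1], [0, -0.02, 0, 0, 0, 0, -1], [0, -0.025, 0, 0, 0, 0, -1]],
  ],
)

```text
clock: 17.65
eef_pos: [0.6482, 0.1044, 0.0908]
eef_rot: [-0.018, 0.708, -0.023, -0.706]
ft_force: [2.4, -39.3, 8.9]
gripper_width: 0.155
```

Request:
play_rows(
  deltas=[
    [[0, 0.017, 0, 0, 0, 0, -1], [0, 0.017, 0, 0, 0, 0, 0.2], [0, 0.017, 0, 0, 0, 0, 0.5], [0, 0.017, 0, 0, 0, 0, 0.6], [0, 0.017, 0, 0, 0, 0, 0.6], [-0.2, 0.017, 0, 0, 0, 0, 0.6], [-0.5, 0.017, 0, 0, 0, 0, 0.6], [-0.8, 0.017, 0, 0, 0, 0, 0.6]],
  ],
)

```text
clock: 18.45
eef_pos: [0.6462, 0.1061, 0.2098]
eef_rot: [0.02, -0.706, 0.02, 0.707]
ft_force: [0.1, -0.4, -0.5]
gripper_width: 0.801
```

Request:
play_rows(
  deltas=[
    [[0, 0.1, 0.3, 0, 0, 0, 0.6], [0, 0.2, 0.6, 0, 0, 0, 0.6], [0, 0.3, 0.9, 0, 0, 0, 0.6], [0, 0.3, 1, 0, 0, 0, 0.6], [0, 0.3, 1, 0, 0, 0, 0.6]],
  ],
)

```text
clock: 18.95
eef_pos: [0.4931, 0.0695, 0.2096]
eef_rot: [-0.02, 0.707, -0.02, -0.706]
ft_force: [0.9, 0.2, 0.4]
gripper_width: 0.8
```

```bash
python3 g.py w10; python3 s.py
```

```text
18.95 [0.4931 0.0695 0.2096] [-0.0201  0.7074 -0.0198 -0.7062]
wedge_nose [528.3  43.8] 0.79 [ 0.6313 -0.1343  0.086 ]
wedge_centre [523.3 118.7] 0.84 [ 0.5549 -0.1298  0.08  ]
gap_mouth [524.5 121.7] 0.71 [ 0.5521 -0.1304  0.0815]
hook_tip [471.2  90.9] 0.62 [ 0.5794 -0.0677  0.081 ]
door_grip [275.6  17.4] 0.84 [0.6467 0.1047 0.093 ]
19.3 [0.495  0.0696 0.2084] head -3.230506758609418 toolx [-0.001  -0.0001 -1.    ] q [ 0.0886 -0.2655  1.839   0.      1.569   1.7158] w 0.8026540703769207 [ 0.2234  0.9097 -1.0598]
```

View pics/w10c.png

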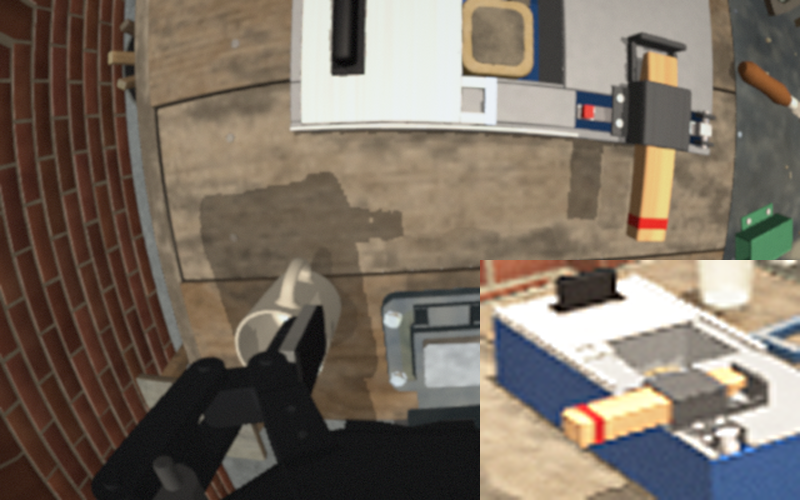

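```bash
python3 -c "
from rig import *
print(hand_in())"
```

```text
the job is handed in; nothing more can be done
None
```

I handed the job in at about 19 s of the 69 s allowed. The wedge is holding the hook down on its own and the door is slid open to its end stop.

- **Wedge:** I drew it out of the sleeve by the nose, laid it flat side up on the bench and let go. I then took it again at the red band, pushed it nose first under the bridge, and released it while the door was still shut.
- **Door:** I slid it by the black handle until it met the stop, where the wrist force rose to about 39 N. I eased that off before letting go.
- **Last checks:** The wedge nose was about 74 mm past the gap mouth before the door moved, inside the 65–80 mm window. After the door opened, the last reading put it in the same place to within a few millimetres. The handle had moved about 95 mm, and the final picture shows the well uncovered with the wedge in place. The gripper was open, clear of everything and reading about 1 N, which is noise.
- **Less certain:** I did not re-measure the mug, sanding block and chisel at the end. The arm never felt a contact near them. In the last pictures the mug is standing and the chisel handle shows, but the sanding block is out of view.
- **Disagreements:** The network's nose position from the side and scene cameras was off before insertion, triangulating about 30 mm away. I went by the arm's own position and the pixels in the picture, which agreed with each other.

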